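Press the bush home, then lift the sagging guard bolt and hold the gate ajar

ROBOT

A 7-joint arm with a two-finger parallel gripper is mounted at the origin on the work surface. World frame = base frame: x ahead of the robot, y to its left, z up, the work surface at z = 0. Lengths are in m, angles in rad, forces in N, time in s.
With the tool pointing down it reaches from about 0.4 to 0.875 m from the base axis. Payload 19.3 kg.
Tool frame: the origin (TCP) lies midway between the tips of the shut fingers; the grasp point (between the pads) lies 19 mm behind it (bot.grip_point_offset is the distance from the TCP to the grasp point, in m); z points along the fingers, y is the direction in which the jaws open and shut (so a half turn about z gives the same grasp; the last joint's range is limited). The gripper opens to 85 mm and grips with 20 to 120 N. Pads are 22 mm wide; open, the fingers measure 114 mm over their backs; the gripper's body (76 mm by 85 mm) begins 54 mm behind the grasp point. The pads swing forward as they close: fully open they stand 13 mm farther back than shut.
Start: joints at [1.036, 0.521, -0.036, 1.599, 0.021, 1.021, -0.113], TCP at [0.28, -0.559, 0.231] pointing down, gripper open.
Joint ranges: [-2.91, 2.91], [-0.3, 2.13], [-1.5, 1.42], [0.17, 2.43], [-1.26, 4.41], [0.16, 1.93], [-2.52, 2.52]. Speed limits (rad/s): [1.89, 1.89, 2.39, 2.39, 3.01, 3.01, 3.01].

INTERFACE

Orientations are given as [roll, pitch, yaw] about the fixed x, y, z axes, in that order (R = Rz(yaw) Ry(pitch) Rx(roll)).
In Python, from workcell import bot, viewer, workorder gives the robot as it stands.
- The arm moves only by the tool move_arm, never from a script. Its argument "plan" is a list of rows, each a list of 6 numbers: the shift along the tool's x, y, z scaled (see below), then the turn, a rotation vector about the tool's x, y, z scaled (see below). A call has 1 to 5 rows; each row shifts and turns the commanded pose from where the row before left it, along the tool's axes as they then stand; what a row does not reach is not made up. The controller multiplies each number of a shift by 0.025 m and each number of a turn by pi rad. A row lasts 1/10 s, in which the tool goes at most 50 mm and 8.59 degrees, less where a joint would pass 70% of its speed; a pose out of reach is approached as far as the arm can. A call with a number of a shift or a turn outside -1 to 1 is refused whole. A call with a gripper value outside its range is refused whole. "claw" is the closure, from -1 (fully open) to 1 (shut), so that 0 is half open, set as the call begins (left out, the last holds). The fingers move at their own pace and stop on an object; "force" is the grip in N (left out, the last holds). Time passes only in rows, so rows that do not move let the fingers close. It gives the time, the measured TCP pose, the force and the opening at its end, in the units of the state.
- bot.observe(): the state, without advancing time (a new reading comes with each control period).
- viewer.grab_frame(name): name is "scene" or "side" or "wrist"; returns the picture (384x512x3 uint8, red, green, blue); there is no depth.
- viewer.camera_info(name): a dict with "K" (3x3 intrinsics, pixels), "D" ([k1, k2, p1, p2, k3] as OpenCV has them; the pictures are not rectified), "R" (3x3) and "t" (3): a world point X has camera coordinates R X + t. Camera axes: x right, y down, z forward; pixel columns grow to the right and rows downward; lengths in m; the calibration is good to about 2 mm. A picture is of the moment at which its call begins: read the wrist's pose just before it. camera_info takes no time and is no camera call; for the wrist camera it gives the pose at the moment of the call.
- workorder.job_done(): hands the job in, once; it reports no verdict.
The state is a dict: "clock": time; "qpos": joint angles; "qd": joint speeds; "joint_efforts": joint torques, N m; "position": TCP position; "tool_rot": TCP orientation; "force": force on the tool from outside, world axes, zero at the start; "moment": the same for the moment, N m; "grip_width": finger opening in m.
Only numpy, scipy, OpenCV 4.12 (cv2) and the standard library are available. Lean on these libraries where they do the work, as an engineer would, in place of code of your own. Each camera call takes 0.05 s, during which the arm holds its last target.

TASK

Pull the red-knobbed lever of the bench press right down so that the brass bush goes fully home, then ease the lever slowly all the way back up with its spring, not letting it fly. Then unbolt the guard gate: its bolt sags, so lift it as you draw it back so that the thick nose passes over the bent-up lip of the keeper without being forced, and pull the gate open towards the front to about 30 degrees. Finish while still holding the gate there against its closing spring, bolt drawn back, so that a colleague can reach in, and leave the other things on the bench alone.

Things in the scene. Friction and masses are not known exactly. Their poses are not given: they have to be found in the camera images.
- press: cream bench lever press with a clear guard fence, fixed to the bench. Origin on the bench below the ram's axis; its -x points out of its front (roughly to the robot), +y to the guard's latch post, z up. Guard: y -130 to 130, x -95 to 113 mm (keeper out to -125), 150 mm high, open at the top. Press head: x -30 to 140, y -35 to 35, 225 mm high; ram top 268 mm high
- lever_pivot (a point): point on the axis of the press lever (axis parallel to the press's y), 185 mm above the bench, at x 30, y -165 mm in the press frame, outside the guard on its right
- lever_ball (a point): centre of the red ball knob at the end of the press lever, 160 mm from lever_pivot; 32 mm across, its flattened sides 24 mm apart look along the press's y. The lever swings in the upright plane across the press's y: at rest it points up and to the front (press -x), 50 degrees above level, knob 308 mm above the bench; at the end of its stroke 10 degrees below level, knob 157 mm above it
- press_lever (a joint): angle of the press lever in rad: 0 at rest (up), grows as it is pulled to the front and down, hard stop at 1.05 where the bush is home. A return spring always drives it back: about 3 N at the knob at rest, 9 N at the end of the stroke, plus about 4 N while the bush is being driven; greased, so that it resists faster motion a little more; let go when down it flies up
- bush (a joint): how far the bush has gone down, in m: 0 to 0.004 at the start (standing up to 10 mm proud of the brass plate), 0.0105 at its stop, flush. The ram drives it in the last half of the lever's stroke; it stays where it is driven
- bush_top (a point): top of the brass bush, 13 mm in diameter, below the ram on the press's axis, 70 mm above the bench or somewhat less at the start
- gate: guard gate at the front of the press, aluminium frame with a clear panel, 182 mm wide, 150 mm high, 16 mm thick. Origin on its hinge axis at bench height; its own +y axis runs along the gate from the hinge to the latch stile, -x points out of its outer face
- gate_hinge (a point): point on the gate's vertical hinge axis, 132 mm above the bench, at the gate's right-hand edge (press -y side)
- gate_swing (a joint): gate angle in rad: 0 shut, grows as it swings out to the front (counter-clockwise from above), to 1.6. A spring hinge closes it with 0.27 N m at 0 and 0.4 N m at 0.5
- bolt: brass barrel bolt on the gate's outer face, 23 mm out from the middle of the gate, its axis 132 mm above the bench (shut and sagging) and parallel to the gate's y. Rod 10 mm in diameter; at its +y end a thick nose 22 mm in diameter and 14 mm long; axes as those of the gate; origin on the rod's axis below the knob, 139 mm from the hinge along the gate when home
- bolt_knob (a point): centre of the bolt's black round knob, an upright cylinder 24 mm in diameter and 24 mm high, on an 8 mm stem straight up from the rod, 46 mm above the rod's axis (178 mm above the bench when sagging); the knob's centre is 28 mm above the gate's top edge and 24 mm above the guide straps. Moves with the bolt
- bolt_lift (a joint): how far the bolt is raised in its worn, oversize guide straps, in m: 0 sagging under its own weight (about 2 N), at most 0.012. It drops back when not held up
- bolt_draw (a joint): how far the bolt is drawn back towards the hinge along the gate, in m: 0 home in the keeper (0 to 0.002 at the start), at most 0.040; friction 1.5 N. The nose catches on the keeper's lip at about 0.004 unless raised by 6 mm or more; from 0.025 on the gate is free to swing
- keeper_lip (a point): middle of the top edge of the keeper's bent lip. The keeper is a dark steel U-shaped seat, open at the top, 24 mm wide along the press's y, on the guard's fixed latch post; its floor lies under the bolt's nose and its lip on the gate side is bent up and leans in behind the nose, about 5 mm higher than the bottom of the sagging nose
- blower_mid (a point): centre, half-way up, of a bystander on the bench to be left alone: upright dark red rubber air blower bulb, 60 mm wide, 105 mm tall
- stone_mid (a point): centre, half-way up, of a bystander on the bench to be left alone: sharpening stone, 100 x 44 x 24 mm
- graver_mid (a point): centre, half-way up, of a bystander on the bench to be left alone: engraving tool with a black handle, 132 mm long, 22 mm high
- ring_tray_mid (a point): centre, half-way up, of a bystander on the bench to be left alone: white tray of ring pads, 100 x 190 x 32 mm
- dish_mid (a point): centre, half-way up, of a bystander on the bench to be left alone: small steel dish of spare brass bushes, 76 mm wide, 22 mm high
- loupe_mid (a point): centre, half-way up, of a bystander on the bench to be left alone: black eye loupe, 46 mm wide, 34 mm high
- pliers_mid (a point): centre, half-way up, of a bystander on the bench to be left alone: pliers with blue grips, about 145 mm long, 12 mm high

How it is judged:
On the way, in this order (a step that is already met when the one before it is completed fails the run):
1. the lever is pulled right down and the bush is home, the guard still bolted (value of joint press_lever above 0.97 rad and value of joint bush above 0.009 m and value of joint gate_swing below 0.06 rad and value of joint bolt_draw below 0.012 m), for 0.1 s.
2. the lever is back up, the guard still bolted (value of joint press_lever below 0.12 rad and value of joint gate_swing below 0.06 rad and value of joint bolt_draw below 0.012 m), for 0.1 s.
3. the bolt is drawn clear of the keeper (value of joint bolt_draw above 0.025 m), for 0.1 s.
At the end, for the whole second after the job is handed in: the gate stands still at 20 to 40 degrees (0.35 to 0.70 rad), the robot's fingers hold it or its bolt (contact force above 0.5 N), the bolt is still drawn back by more than 22 mm, the bush is home within 1.5 mm and the press lever is up (below 0.12 rad) (value of joint gate_swing between 0.35 and 0.7 rad and velocity of joint gate_swing between -0.15 and 0.15 rad/s and value of joint bolt_draw above 0.022 m and value of joint bush above 0.009 m and value of joint press_lever below 0.12 rad and contact force between the fingers and gate above 0.5 N); the arm keeps its last pose, push and grip.
It fails at once if the lever flies back up (faster than 1.5 rad/s) (velocity of joint press_lever below -1.5 rad/s).
It fails at once if the bolt is forced against the keeper with more than 45 N (contact force between bolt and press above 45 N).
It fails at once if a tool, tray or other bystander on the bench is moved by more than 30 mm (distance of any of blower_mid, stone_mid, graver_mid, ring_tray_mid, dish_mid, loupe_mid, pliers_mid from where it was at the start of the episode above 0.03 m).
It also fails if it takes over 54 s, if anything falls off the work surface, if the arm or the gripper's body presses on something with over 40 N, if the wrist force passes 120 N, or if a joint passes its speed limit or range.

## Working session

There is one attempt and no reset: what is moved stays moved. The work goes in short steps, Python scripts to look and compute and a tool call to move; the robot and the scene stay as the last step left them, time stands still between calls to the robot, and variables do not carry over. Pictures are saved under pics/ and viewed, and the job is handed in when it is done.

Besides the shell and the picture viewer there is one more tool, called after "Emit:" as a command line: name --pt "numbers of a row" for each row, then --argument value for the rest. move_arm: Moves the arm, as the interface text tells. Shifts and turns lie within -1 to 1; 1 stands for 0.025 m of shift or pi rad of turn. Its arguments: {"type":"object","properties":{"plan":{"type":"array","items":{"type":"array","items":{"type":"number"}}},"claw":{"type":"number"},"force":{"type":"number"}},"required":["plan"]}

```bash
ls; mkdir -p pics
python3 - <<'E'
from workcell import bot, viewer, workorder
import cv2
print(bot.observe(), bot.grip_point_offset)
for n in ["scene","side","wrist"]:
    c=viewer.camera_info(n); print(n,c)
    cv2.imwrite(f"pics/{n}0.png",viewer.grab_frame(n)[:,:,::-1])
E
```

```text
pics
{'clock': 0.0, 'qpos': array([ 1.03577705,  0.52199448, -0.03632148,  1.59998474,  0.02119107,
        1.02110541, -0.1128048 ]), 'qd': array([ 0.00087498,  0.00177941, -0.00099958,  0.0004015 ,  0.00019858,
       -0.00084635,  0.00050479]), 'joint_efforts': array([-9.88167449e-04, -9.27095532e+01,  1.97931156e+00, -3.69934988e+01,
        1.77271018e-02,  8.31843558e-03, -5.61965408e-06]), 'position': array([ 0.27998282, -0.55841241,  0.2307463 ]), 'tool_rot': array([-3.14048784e+00,  7.42784579e-05,  4.64794319e-01]), 'force': array([-0.11677859,  0.34973923,  0.02846913]), 'moment': array([0.01279002, 0.00769787, 0.0143159 ]), 'grip_width': 0.08536935912887202} 0.0187
scene {'K': array([[379.65846289,   0.        , 251.22585656],
       [  0.        , 379.65846289, 197.69801228],
       [  0.        ,   0.        ,   1.        ]]), 'D': array([0.01827084, 0.        , 0.        , 0.        , 0.        ]), 'R': array([[ 0.42329255,  0.90596723, -0.0068411 ],
       [ 0.65634274, -0.31184882, -0.68699674],
       [-0.62452992,  0.2863105 , -0.7266283 ]]), 't': array([-0.1705607
[... 262 characters left out ...]
0.        ]), 'R': array([[-0.70834074, -0.70582207,  0.00828253],
       [-0.44970747,  0.44220586, -0.77602652],
       [ 0.54407407, -0.55341591, -0.63064589]]), 't': array([0.36188107, 0.42406233, 0.89021493])}
wrist {'K': array([[279.29244949,   0.        , 259.31530517],
       [  0.        , 279.29244949, 190.24182641],
       [  0.        ,   0.        ,   1.        ]]), 'D': array([-0.01150239,  0.        ,  0.        ,  0.        ,  0.        ]), 'R': array([[ 4.48677347e-01, -8.93693769e-01, -2.93215892e-04],
       [-8.58836639e-01, -4.31268079e-01,  2.76419014e-01],
       [-2.47160405e-01, -1.23771125e-01, -9.61037170e-01]]), 't': array([-0.62514917, -0.03583086,  0.37816912])}
```

View pics/scene0.png

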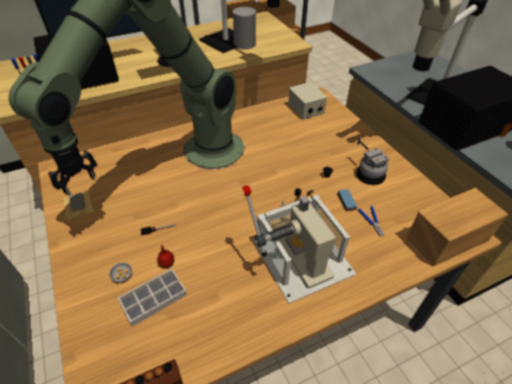

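View pics/side0.png

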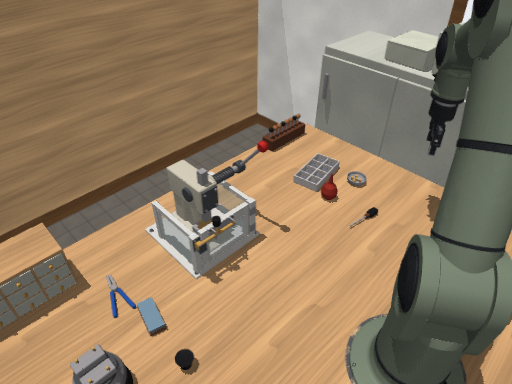

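View pics/wrist0.png

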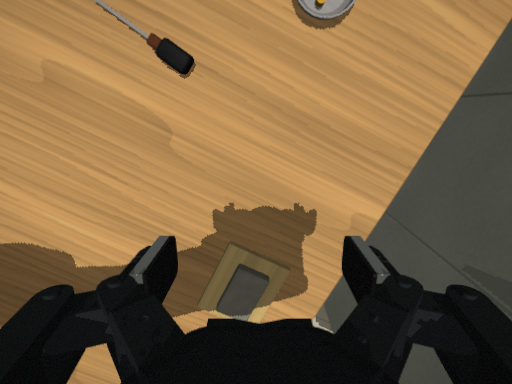

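```bash
cat > h.py <<'E'
import numpy as np, cv2
from workcell import bot, viewer, workorder
from scipy.spatial.transform import Rotation as Ro
def ray(c,uv):
    p=cv2.undistortPoints(np.array([[uv]],float),c["K"],c["D"])[0,0]
    R=c["R"]; d=R.T@np.array([p[0],p[1],1]); o=-R.T@c["t"]
    return o,d/np.linalg.norm(d)
def onz(c,uv,z):
    o,d=ray(c,uv); return o+d*(z-o[2])/d[2]
def tri(c1,u1,c2,u2):
    o1,d1=ray(c1,u1);o2,d2=ray(c2,u2)
    A=np.stack([d1,-d2],1); s=np.linalg.lstsq(A,o2-o1,rcond=None)[0]
    a=o1+s[0]*d1;b=o2+s[1]*d2
    return (a+b)/2,np.linalg.norm(a-b)
def proj(c,X):
    r,_=cv2.Rodrigues(c["R"]); return cv2.projectPoints(np.array(X,float).reshape(-1,3),r,c["t"],c["K"],c["D"])[0].reshape(-1,2)
E
python3 - <<'E'
from h import *
cs=viewer.camera_info("scene");cd=viewer.camera_info("side")
out={}
for n in ["scene","side"]:
    im=cv2.imread(f"pics/{n}0.png"); h=cv2.cvtColor(im,cv2.COLOR_BGR2HSV)
    m=((h[...,0]<6)|(h[...,0]>174))&(h[...,1]>190)&(h[...,2]>90)
    k,l,s,c=cv2.connectedComponentsWithStats(m.astype(np.uint8))
    print(n,[(s[i],c[i].round(1)) for i in range(1,k) if s[i][4]>15])
im=cv2.imread("pics/scene0.png")[175:310,225:365]; cv2.imwrite("pics/sc.png",cv2.resize(im,None,fx=5,fy=5,interpolation=cv2.INTER_CUBIC)[:600])
im=cv2.imread("pics/side0.png")[130:280,140:300]; cv2.imwrite("pics/sd.png",cv2.resize(im,None,fx=4,fy=4,interpolation=cv2.INTER_CUBIC))
E
```

```text
scene [(array([243, 186,   7,   9,  47], dtype=int32), array([246.4, 189.9])), (array([159, 251,  14,  15, 160], dtype=int32), array([165.3, 258.2]))]
side [(array([258, 141,  10,  11,  86], dtype=int32), array([262.5, 145.7])), (array([322, 175,  14,  21, 134], dtype=int32), array([328.8, 188.3]))]
```

View pics/sc.png

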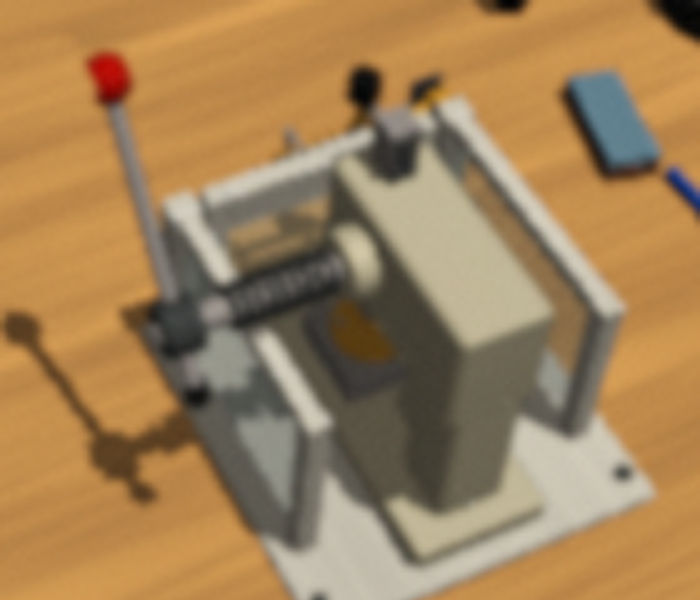

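View pics/sd.png

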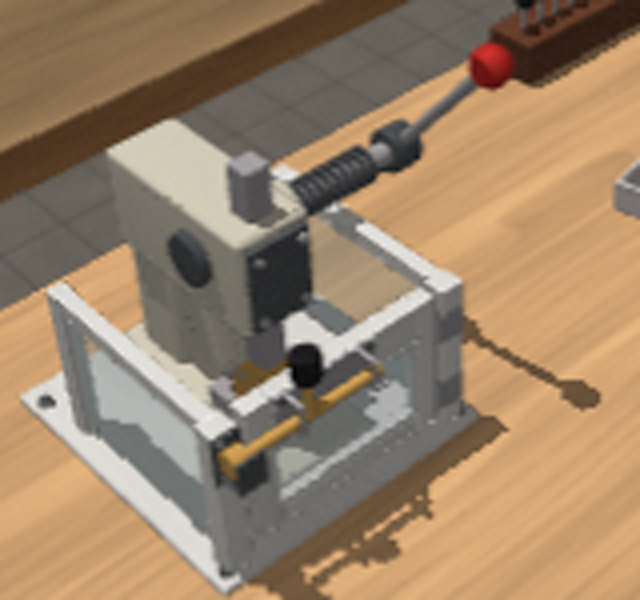

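Run:
```python
from h import *
cs=viewer.camera_info("scene");cd=viewer.camera_info("side")
S=lambda x,y:(225+(x+.5)/5-.5,175+(y+.5)/5-.5)
D=lambda x,y:(140+(x+.5)/4-.5,130+(y+.5)/4-.5)
pts={"ball":(S(109,77),D(491,66)),"knob":(S(365,85),D(305,366)),"ramtop":(S(397,118),D(250,165)),
"headFL":(S(405,365),None)}
for k,(a,b) in pts.items():
    if b: print(k,a,b,tri(cs,a,cd,b))
ball=tri(cs,pts["ball"][0],cd,pts["ball"][1])[0];knob=tri(cs,pts["knob"][0],cd,pts["knob"][1])[0]
print("onz ball",onz(cs,pts["ball"][0],.308),onz(cd,pts["ball"][1],.308))
print("onz knob",onz(cs,pts["knob"][0],.178),onz(cd,pts["knob"][1],.178))
# post top corners at z=.15: latch post outer corner and back-left post
print("latch post top front corner side",onz(cd,D(202,428),.15), "back-left top",onz(cd,D(53,290),.15),"front right hinge post",onz(cd,D(460,285),.15))
print("scene: latchpost top",onz(cs,S(462,100),.15),"back-left",onz(cs,S(622,308),.15),"right back",onz(cs,S(325,420),.15),"right front",onz(cs,S(168,200),.15))
```

```text
ball (246.4, 190.0) (262.375, 146.125) (array([ 0.58786643, -0.10001613,  0.30743617]), np.float64(0.0002811712162631963))
knob (297.6, 191.6) (215.875, 221.125) (array([0.55484547, 0.10943134, 0.17773066]), np.float64(0.0018246162149925152))
ramtop (304.0, 198.2) (202.125, 170.875) (array([0.66032007, 0.06305791, 0.26648395]), np.float64(0.0012893994148516121))
onz ball [ 0.58826201 -0.10033367  0.308     ] [ 0.58730694 -0.09922866  0.308     ]
onz knob [0.55451191 0.1085539  0.178     ] [0.55513784 0.11035438 0.178     ]
latch post top front corner side [0.58128879 0.18089991 0.15      ] back-left top [0.77192737 0.17381003 0.15      ] front right hinge post [ 0.56379065 -0.04614234  0.15      ]
scene: latchpost top [0.57419887 0.17894196 0.15      ] back-left [0.77659164 0.1731383  0.15      ] right back [ 0.77062991 -0.04095393  0.15      ] right front [ 0.56921364 -0.05047267  0.15      ]
```

Run:
```python
from h import *
cs=viewer.camera_info("scene");cd=viewer.camera_info("side")
S=lambda x,y:(225+(x+.5)/5-.5,175+(y+.5)/5-.5)
D=lambda x,y:(140+(x+.5)/4-.5,130+(y+.5)/4-.5)
def yw(a,b): d=b-a; return np.degrees(np.arctan2(-d[0],d[1])),np.linalg.norm(d)
print("rod",yw(onz(cd,D(378,370),.132),onz(cd,D(245,455),.132)), onz(cd,D(245,455),.132))
print("nose",onz(cd,D(233,462),.132))
print("gate top",yw(onz(cd,D(428,292),.15),onz(cd,D(240,408),.15)), onz(cd,D(428,292),.15),onz(cd,D(240,408),.15))
print("base side L: ",onz(cd,D(22,398),.008),onz(cd,D(228,592),.008))
print("base scene back",onz(cs,S(655,492),.008),onz(cs,(290,300),.008))
c=np.array([.6603,.063])
for y in (-1,0,1,2):
    a=np.radians(y);R=np.array([[np.cos(a),-np.sin(a)],[np.sin(a),np.cos(a)]])
    print(y, R.T@(np.array([.5879,-.1])-c), R.T@(np.array([.5548,.1094])-c))
```

```text
rod (np.float64(-1.0740588216539468), np.float64(0.11970684078434969)) [0.55602744 0.16629007 0.132     ]
nose [0.55668911 0.17605439 0.132     ]
gate top (np.float64(-1.096634054237682), np.float64(0.1745785537015942)) [ 0.57480652 -0.02364571  0.15      ] [0.57814773 0.15090086 0.15      ]
base side L:  [0.83073363 0.1929427  0.008     ] [0.55758509 0.19435676 0.008     ]
base scene back [0.83631033 0.18859378 0.008     ] [ 0.82969734 -0.06158737  0.008     ]
-1 [-0.06954423 -0.16423873] [-0.10629372  0.0445517 ]
0 [-0.0724 -0.163 ] [-0.1055  0.0464]
1 [-0.07523372 -0.16171162] [-0.10467414  0.04823416]
2 [-0.07804451 -0.16037398] [-0.1038164   0.05005363]
```

Emit:
move_arm --pt "0 0 -1 0 0 0.0304" --pt "0 0 -1 0 0 0.0304" --pt "0 0 -1 0 0 0.0304" --pt "0 0 -1 0 0 0.0304" --pt "0 0 -1 0 0 0.0304" --claw -1 --force 50

```text
clock: 0.65
position: [0.2801, -0.5585, 0.3571]
tool_rot: [-3.141, 0.0, -0.017]
force: [0.4, 0.1, -0.5]
grip_width: 0.0852
```

Emit:
move_arm --pt "0.68 -1 0 0 0 0" --pt "0.68 -1 0 0 0 0" --pt "0.68 -1 0 0 0 0" --pt "0.68 -1 0 0 0 0" --pt "0.68 -1 0 0 0 0"

```text
clock: 1.15
position: [0.3672, -0.4336, 0.3562]
tool_rot: [-3.141, 0.0, -0.013]
force: [0.1, -0.8, -0.1]
grip_width: 0.0857
```

Emit:
move_arm --pt "0.68 -1 0 0 0 0" --pt "0.68 -1 0 0 0 0" --pt "0.68 -1 0 0 0 0" --pt "0.68 -1 0 0 0 0" --pt "0.68 -1 0 0 0 0"

```text
clock: 1.65
position: [0.4538, -0.3098, 0.3562]
tool_rot: [-3.141, 0.0, -0.013]
force: [0.8, 0.3, -0.1]
grip_width: 0.0855
```

Emit:
move_arm --pt "0.68 -1 0 0 0 0" --pt "0.68 -1 0 0 0 0" --pt "0.68 -1 0 0 0 0" --pt "0.4 -1 0 0 0 0" --pt "0.4 -0.6 0 0 0 0"

```text
clock: 2.15
position: [0.5263, -0.1947, 0.3561]
tool_rot: [-3.141, 0.0, -0.011]
force: [-0.4, -0.1, 0.6]
grip_width: 0.0856
```

Emit:
move_arm --pt "0.6 -1 0 0 0 0" --pt "0.6 -1 0 0 0 0" --pt "0.6 -1 0 0 0 0" --pt "0.6 -0.78 0 0 0 0" --pt "0 0 0 0 0 0"

```text
clock: 2.65
position: [0.5882, -0.0997, 0.3557]
tool_rot: [-3.14, 0.0, -0.009]
force: [0.2, -0.3, 0.1]
grip_width: 0.0853
```

Run:
```python
from h import *
o=bot.observe();c=viewer.camera_info("wrist");im=viewer.grab_frame("wrist")[:,:,::-1]
print(o["position"],o["tool_rot"]); cv2.imwrite("pics/w1.png",im)
print(proj(c,[[.588,-.1,.308]]))
cv2.imwrite("pics/s1.png",viewer.grab_frame("side")[:,:,::-1])
```

```text
[ 0.58823387 -0.09972435  0.35565256] [-3.14009593e+00  4.84662438e-04 -8.62058847e-03]
[[259.33464439 211.74617739]]
```

View pics/w1.png

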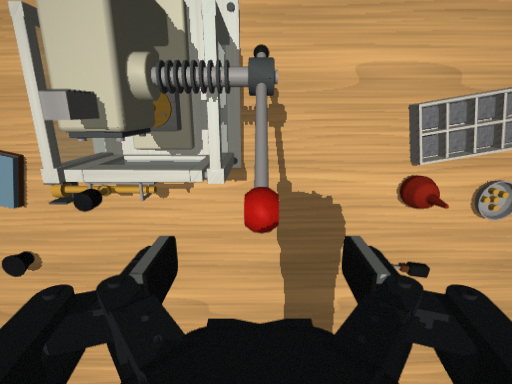

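View pics/s1.png

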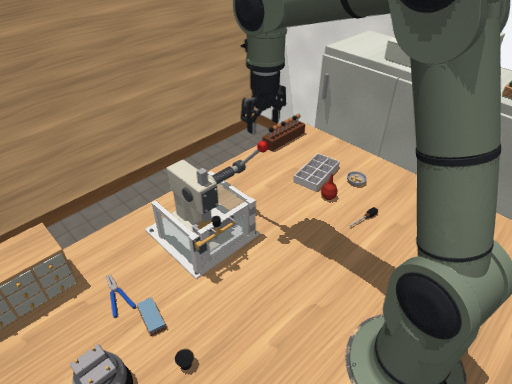

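Emit:
move_arm --pt "0 0.08 0.8 0 0 0" --pt "0 0 0.8 0 0 0" --pt "0 0 0.8 0 0 0" --pt "0 0 0.35 0 0 0" --pt "0 0 0 0 0 0"

```text
clock: 3.25
position: [0.5863, -0.1058, 0.2868]
tool_rot: [3.142, 0.002, -0.014]
force: [0.2, -0.2, 0.2]
grip_width: 0.0856
```

Emit:
move_arm --pt "0 0 0 0 0 0" --pt "0 0 0 0 0 0" --pt "0 0 0 0 0 0" --pt "0 0 0 0 0 0" --pt "0 0 0 0 0 0" --claw 1 --force 40

```text
clock: 3.75
position: [0.587, -0.1011, 0.2885]
tool_rot: [-3.137, -0.0, -0.01]
force: [-8.7, 23.7, 13.7]
grip_width: 0.0236
```

Run:
```python
from h import *
cv2.imwrite("pics/w2.png",viewer.grab_frame("wrist")[:,:,::-1])
print(bot.observe())
```

```text
{'clock': 3.8, 'qpos': array([ 0.17655362,  0.42354252, -0.1453839 ,  1.60630702,  0.06138589,
        1.11658253, -1.56329524]), 'qd': array([-0.00203384, -0.00041448,  0.00085563, -0.00024732,  0.00134413,
        0.00028701,  0.00132488]), 'joint_efforts': array([ 1.10754776e+01, -7.77033877e+01,  9.99184728e+00, -3.89974523e+01,
        5.24920329e+00, -2.48196825e+00,  1.14610791e-02]), 'position': array([ 0.58697402, -0.10107476,  0.28852489]), 'tool_rot': array([-3.13716900e+00, -1.67268139e-05, -9.38900573e-03]), 'force': array([-8.2449413 , 20.57191673, 12.8800943 ]), 'moment': array([ 3.97058994,  1.50677322, -0.0081208 ]), 'grip_width': 0.023514735142832588}
```

View pics/w2.png

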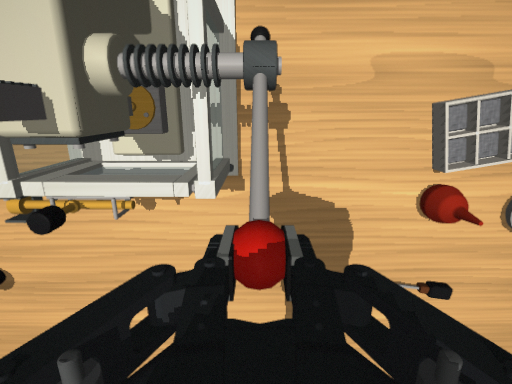

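Run:
```python
import numpy as np
def P(t): t=np.radians(t); return np.array([-.16*np.cos(t),.16*np.sin(t)])
th=np.r_[50:-10.1:-4]
for a,b in zip(th[:-1],th[1:]):
    d=(P(b)-P(a))/.025; print(a,b,"x %.2f z %.2f"%(d[0],-d[1]))
```

```text
50.0 46.0 x -0.33 z 0.30
46.0 42.0 x -0.31 z 0.32
42.0 38.0 x -0.29 z 0.34
38.0 34.0 x -0.26 z 0.36
34.0 30.0 x -0.24 z 0.38
30.0 26.0 x -0.21 z 0.39
26.0 22.0 x -0.18 z 0.41
22.0 18.0 x -0.15 z 0.42
18.0 14.0 x -0.12 z 0.43
14.0 10.0 x -0.09 z 0.44
10.0 6.0 x -0.06 z 0.44
6.0 2.0 x -0.03 z 0.45
2.0 -2.0 x 0.00 z 0.45
-2.0 -6.0 x 0.03 z 0.45
-6.0 -10.0 x 0.06 z 0.44
```

Emit:
move_arm --pt "0 -0.12 0 0 0 0"

```text
clock: 3.9
position: [0.5869, -0.1008, 0.2885]
tool_rot: [-3.141, -0.0, -0.011]
force: [-5.5, -4.3, 9.3]
grip_width: 0.0236
```

Emit:
move_arm --pt "-0.33 0 0.3 0 0 0" --pt "-0.31 0 0.32 0 0 0" --pt "-0.29 0 0.34 0 0 0" --pt "-0.26 0 0.36 0 0 0" --pt "-0.24 0 0.38 0 0 0"

```text
clock: 4.4
position: [0.5521, -0.1006, 0.2461]
tool_rot: [-3.141, -0.003, -0.012]
force: [2.2, 5.4, 8.9]
grip_width: 0.0238
```

Emit:
move_arm --pt "-0.21 0 0.39 0 0 0" --pt "-0.18 0 0.41 0 0 0" --pt "-0.15 0 0.42 0 0 0" --pt "-0.12 0 0.43 0 0 0" --pt "-0.09 0 0.44 0 0 0"

```text
clock: 4.9
position: [0.5331, -0.1004, 0.1935]
tool_rot: [-3.141, -0.002, -0.012]
force: [-1.8, 6.8, 10.9]
grip_width: 0.0234
```

Emit:
move_arm --pt "-0.06 0 0.44 0 0 0" --pt "-0.03 0 0.45 0 0 0" --pt "0 0 0.45 0 0 0" --pt "0.03 0 0.45 0 0 0" --pt "0.06 0 0.44 0 0 0"

```text
clock: 5.4
position: [0.5332, -0.1004, 0.1378]
tool_rot: [-3.141, -0.002, -0.012]
force: [-3.7, 6.5, 17.0]
grip_width: 0.0236
```

Emit:
move_arm --pt "0 0 0.1 0 0 0" --pt "0 0 0.1 0 0 0" --pt "0 0 0 0 0 0" --pt "0 0 0 0 0 0"

```text
clock: 5.8
position: [0.534, -0.1004, 0.1332]
tool_rot: [-3.141, -0.003, -0.012]
force: [-1.2, 6.2, 13.2]
grip_width: 0.0236
```

Run:
```python
from h import *
cv2.imwrite("pics/w3.png",viewer.grab_frame("wrist")[:,:,::-1])
cv2.imwrite("pics/s3.png",viewer.grab_frame("side")[:,:,::-1])
o=bot.observe();print(o["position"],o["force"])
```

```text
[ 0.53396995 -0.1004025   0.13327407] [-0.24203673  6.50997708 13.36698352]
```

View pics/w3.png

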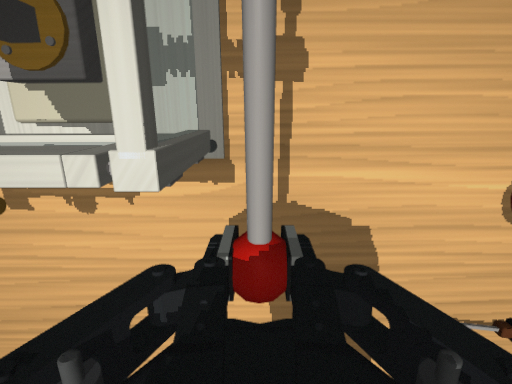

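View pics/s3.png

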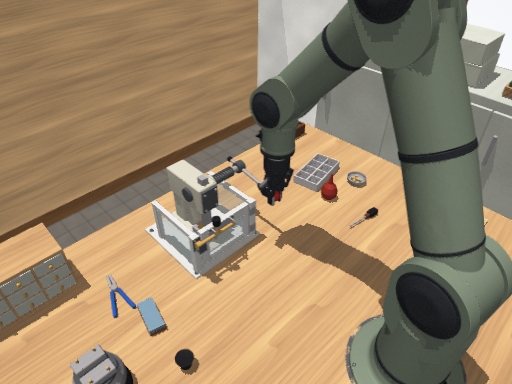

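Emit:
move_arm --pt "0 0 0.1 0 0 0" --pt "0 0 0.1 0 0 0" --pt "0 0 0 0 0 0"

```text
clock: 6.2
position: [0.5348, -0.1004, 0.1293]
tool_rot: [-3.141, -0.005, -0.012]
force: [-3.6, 8.2, 34.1]
grip_width: 0.0236
```

Emit:
move_arm --pt "0 0 0.06 0 0 0" --pt "0 0 0 0 0 0" --pt "0 0 0 0 0 0"

```text
clock: 6.5
position: [0.5349, -0.1004, 0.1286]
tool_rot: [-3.141, -0.006, -0.012]
force: [-7.5, 7.9, 46.8]
grip_width: 0.0233
```

Run:
```python
import numpy as np
def P(t): t=np.radians(t); return np.array([-.16*np.cos(t),.16*np.sin(t)])
th=np.r_[-10:50.1:3]
for a,b in zip(th[:-1],th[1:]):
    d=(P(b)-P(a))/.025; print(a,b,"x %.2f z %.2f"%(d[0],-d[1]))
```

```text
-10.0 -7.0 x -0.05 z -0.33
-7.0 -4.0 x -0.03 z -0.33
-4.0 -1.0 x -0.01 z -0.33
-1.0 2.0 x 0.00 z -0.34
2.0 5.0 x 0.02 z -0.33
5.0 8.0 x 0.04 z -0.33
8.0 11.0 x 0.06 z -0.33
11.0 14.0 x 0.07 z -0.33
14.0 17.0 x 0.09 z -0.32
17.0 20.0 x 0.11 z -0.32
20.0 23.0 x 0.12 z -0.31
23.0 26.0 x 0.14 z -0.30
26.0 29.0 x 0.15 z -0.30
29.0 32.0 x 0.17 z -0.29
32.0 35.0 x 0.18 z -0.28
35.0 38.0 x 0.20 z -0.27
38.0 41.0 x 0.21 z -0.26
41.0 44.0 x 0.23 z -0.25
44.0 47.0 x 0.24 z -0.23
47.0 50.0 x 0.25 z -0.22
```

Emit:
move_arm --pt "0 0 -0.1 0 0 0" --pt "0 0 -0.1 0 0 0" --pt "0 0 -0.1 0 0 0" --force 55

```text
clock: 6.8
position: [0.5338, -0.1004, 0.1341]
tool_rot: [-3.141, -0.003, -0.012]
force: [2.9, 5.8, 3.0]
grip_width: 0.0235
```

Emit:
move_arm --pt "-0.04 0 -0.28 0 0 0" --pt "-0.03 0 -0.33 0 0 0" --pt "-0.01 0 -0.33 0 0 0" --pt "0 0 -0.34 0 0 0" --pt "0.02 0 -0.33 0 0 0"

```text
clock: 7.3
position: [0.5312, -0.1003, 0.1739]
tool_rot: [-3.141, -0.0, -0.012]
force: [1.1, 5.6, 1.4]
grip_width: 0.0233
```

Emit:
move_arm --pt "0.04 0 -0.33 0 0 0" --pt "0.06 0 -0.33 0 0 0" --pt "0.07 0 -0.33 0 0 0" --pt "0.09 0 -0.32 0 0 0" --pt "0.11 0 -0.32 0 0 0"

```text
clock: 7.8
position: [0.5397, -0.1004, 0.2144]
tool_rot: [-3.141, 0.002, -0.012]
force: [-2.5, 5.6, 0.7]
grip_width: 0.0237
```

Emit:
move_arm --pt "0.12 0 -0.31 0 0 0" --pt "0.14 0 -0.3 0 0 0" --pt "0.15 0 -0.3 0 0 0" --pt "0.17 0 -0.29 0 0 0" --pt "0.18 0 -0.28 0 0 0"

```text
clock: 8.3
position: [0.5587, -0.1006, 0.2513]
tool_rot: [-3.14, 0.002, -0.012]
force: [-3.0, 6.2, 0.5]
grip_width: 0.0235
```

Emit:
move_arm --pt "0.2 0 -0.27 0 0 0" --pt "0.21 0 -0.26 0 0 0" --pt "0.23 0 -0.25 0 0 0" --pt "0.24 0 -0.23 0 0 0"

```text
clock: 8.7
position: [0.5805, -0.1009, 0.2766]
tool_rot: [-3.14, 0.002, -0.012]
force: [-6.6, 5.8, 3.1]
grip_width: 0.0232
```

Emit:
move_arm --pt "0.13 0 -0.12 0 0 0" --pt "0.13 0 -0.12 0 0 0" --pt "0 0 0 0 0 0"

```text
clock: 9.0
position: [0.5875, -0.1009, 0.2827]
tool_rot: [-3.14, 0.001, -0.012]
force: [-5.6, 5.8, 2.7]
grip_width: 0.0235
```

Run:
```python
from h import *
o=bot.observe();c=viewer.camera_info("wrist");im=viewer.grab_frame("wrist")[:,:,::-1]
cv2.imwrite("pics/w4.png",im); print(o["position"],o["force"])
cs=viewer.camera_info("side");im=viewer.grab_frame("side")[:,:,::-1]
cv2.imwrite("pics/s4.png",cv2.resize(im[100:250,150:350],None,fx=4,fy=4))
```

```text
[ 0.5874869  -0.10093006  0.28265938] [-5.59648487  5.7702641   2.73033449]
```

View pics/w4.png

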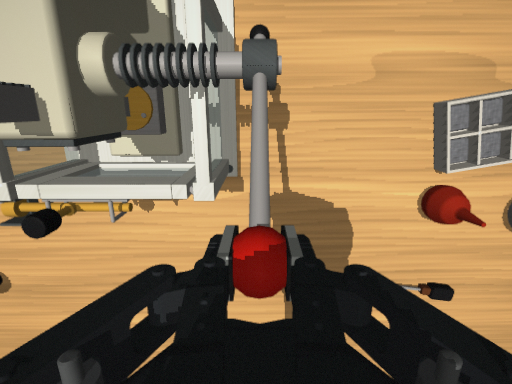

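View pics/s4.png

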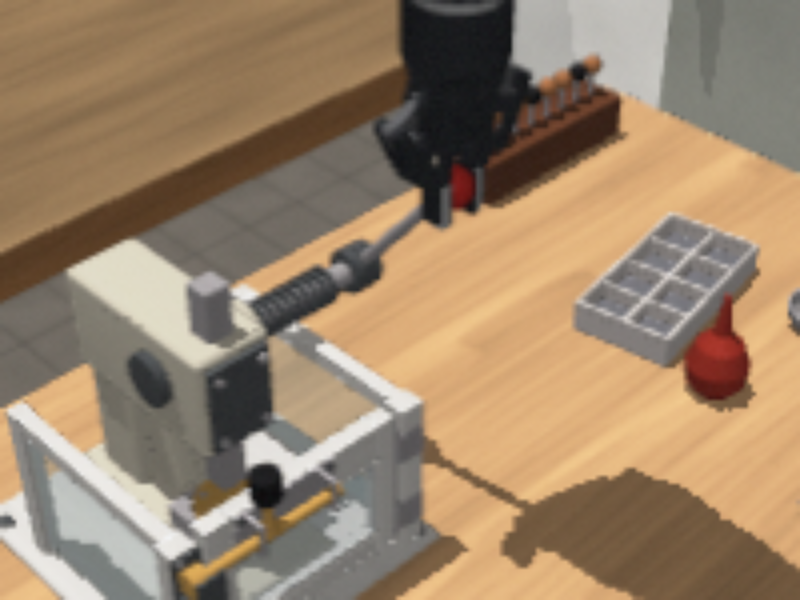

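Emit:
move_arm --pt "0 0 0 0 0 0" --pt "0 0 0 0 0 0" --pt "0 0 0 0 0 0" --pt "0 0 0 0 0 0" --pt "0 0 -0.3 0 0 0" --claw -1

```text
clock: 9.6
position: [0.5874, -0.1021, 0.2893]
tool_rot: [-3.142, 0.001, -0.013]
force: [0.5, 1.1, -0.1]
grip_width: 0.0854
```

Emit:
move_arm --pt "0 0 -0.8 0 0 0" --pt "0 0 -1 0 0 0" --pt "0 0 -0.6 0 0 0" --pt "0 0 0 0 0 0"

```text
clock: 10.0
position: [0.5885, -0.1022, 0.3524]
tool_rot: [3.141, -0.004, -0.013]
force: [-0.3, 0.2, -0.1]
grip_width: 0.0853
```

Run:
```python
from h import *
o=bot.observe();c=viewer.camera_info("wrist");im=viewer.grab_frame("wrist")[:,:,::-1]
cv2.imwrite("pics/w5.png",im); print(o["position"],o["force"],proj(c,[.588,-.102,.308]))
```

```text
[ 0.58849465 -0.10218563  0.35238707] [-0.25863578  0.20184494 -0.09349051] [[258.53132236 213.94273021]]
```

View pics/w5.png

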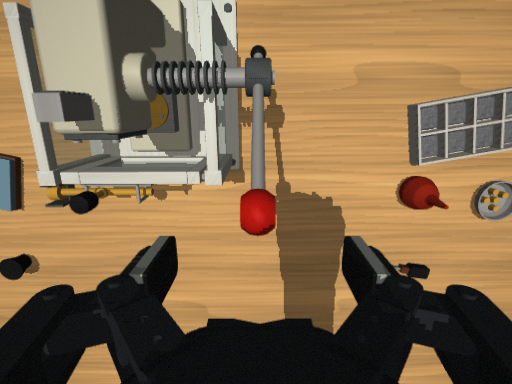

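Emit:
move_arm --pt "-0.16 -1 0 0 0 0" --pt "-0.16 -1 0 0 0 0" --pt "-0.16 -1 0 0 0 0" --pt "-0.16 -1 0 0 0 0" --pt "-0.16 -1 0 0 0 0"

```text
clock: 10.55
position: [0.5688, 0.024, 0.3491]
tool_rot: [3.141, 0.001, -0.013]
force: [0.4, 0.3, 0.2]
grip_width: 0.0854
```

Emit:
move_arm --pt "-0.16 -1 0.5 0 0 0" --pt "-0.16 -1 1 0 0 0" --pt "-0.16 -1 1 0 0 0" --pt "-0.06 -0.44 0.7 0 0 0" --pt "0 0 0 0 0 0"

```text
clock: 11.05
position: [0.5553, 0.1107, 0.2672]
tool_rot: [3.141, 0.004, -0.01]
force: [0.6, -1.0, -0.3]
grip_width: 0.0855
```

Run:
```python
from h import *
o=bot.observe();c=viewer.camera_info("wrist");im=viewer.grab_frame("wrist")[:,:,::-1]
cv2.imwrite("pics/w6.png",im); print(o["position"],o["tool_rot"],o["qpos"],proj(c,[[.555,.109,.178],[.555,.109,.19]]))
```

```text
[0.55531893 0.11066131 0.26722652] [ 3.14109442  0.00441676 -0.01007469] [-0.13413949  0.4000307  -0.22625462  1.70432496  0.09949887  1.05288235
 -1.97369534] [[260.76750666 194.62724351]
 [260.85585558 198.92227149]]
```

View pics/w6.png

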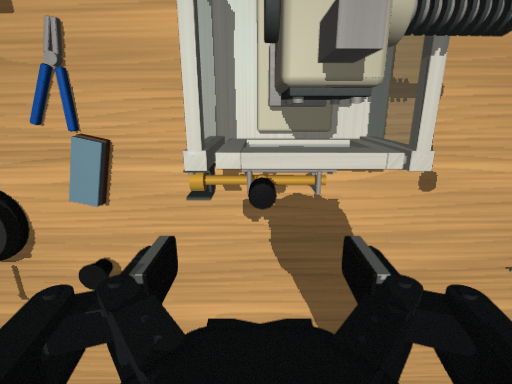

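Emit:
move_arm --pt "0.03 0.08 1 0 0 0" --pt "0 0 1 0 0 0" --pt "0 0 1 0 0 0" --pt "0 0 0.8 0 0 0" --pt "0 0 0 0 0 0"

```text
clock: 11.6
position: [0.5571, 0.1058, 0.1736]
tool_rot: [3.14, 0.003, -0.014]
force: [-0.7, -0.1, 0.4]
grip_width: 0.086
```

Run:
```python
from h import *
o=bot.observe();im=viewer.grab_frame("wrist")[:,:,::-1]
cv2.imwrite("pics/w7.png",im); print(o["position"],o["tool_rot"],o["force"])
```

```text
[0.5571488  0.10579487 0.17355267] [ 3.14043181e+00  2.57028279e-03 -1.40943033e-02] [-0.6735879  -0.06887143  0.40862041]
```

View pics/w7.png

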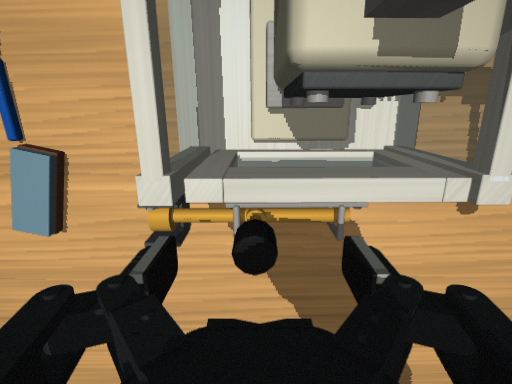

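Emit:
move_arm --pt "-0.05 -0.1 0.42 0 0 0" --pt "0 0 0 0 0 0"

```text
clock: 11.85
position: [0.5564, 0.1099, 0.1643]
tool_rot: [-3.141, -0.0, -0.013]
force: [-0.3, -0.3, 0.9]
grip_width: 0.0857
```

Emit:
move_arm --pt "0 0 0 0 0 0" --pt "0 0 0 0 0 0" --pt "0 0 0 0 0 0" --pt "0 0 0 0 0 0" --pt "0 0 0 0 0 0" --claw 1 --force 40

```text
clock: 12.35
position: [0.5566, 0.1096, 0.1647]
tool_rot: [3.141, -0.0, -0.013]
force: [-1.4, -1.7, 4.0]
grip_width: 0.0227
```

Run:
```python
from h import *
o=bot.observe();im=viewer.grab_frame("wrist")[:,:,::-1]
cv2.imwrite("pics/w8.png",im); print(o["position"],o["tool_rot"],o["force"],o["grip_width"])
```

```text
[0.55664757 0.10955083 0.16465666] [ 3.14134316e+00 -4.81170832e-04 -1.30412778e-02] [-1.38528376 -1.74294187  4.02686061] 0.022712520352741846
```

View pics/w8.png

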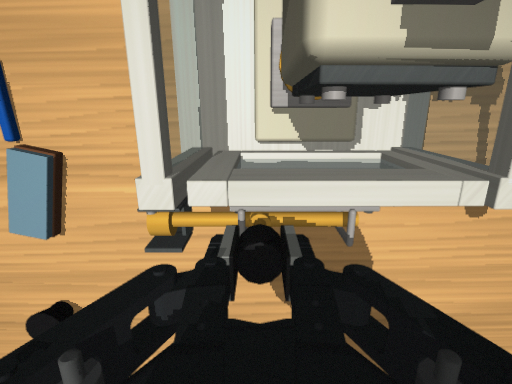

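Emit:
move_arm --pt "0 0 -0.12 0 0 0" --pt "0 0 -0.12 0 0 0" --pt "0 0 -0.12 0 0 0" --pt "0 0 0 0 0 0"

```text
clock: 12.8
position: [0.5565, 0.1096, 0.1737]
tool_rot: [3.141, -0.0, -0.013]
force: [0.7, -3.2, -1.7]
grip_width: 0.0228
```

Emit:
move_arm --pt "0 0.12 0 0 0 0" --pt "0 0.12 0 0 0 0" --pt "0 0.12 0 0 0 0"

```text
clock: 13.1
position: [0.5563, 0.1009, 0.1733]
tool_rot: [-3.141, -0.0, -0.012]
force: [1.4, 1.0, -2.7]
grip_width: 0.0226
```

Emit:
move_arm --pt "0 0.2 0 0 0 0" --pt "0 0.2 0 0 0 0" --pt "0 0.2 0 0 0 0" --pt "0 0.2 0 0 0 0" --pt "0 0.22 0 0 0 0"

```text
clock: 13.6
position: [0.556, 0.0749, 0.1733]
tool_rot: [-3.142, 0.0, -0.013]
force: [1.9, 1.6, -2.1]
grip_width: 0.0227
```

Run:
```python
from h import *
o=bot.observe();im=viewer.grab_frame("wrist")[:,:,::-1]
cv2.imwrite("pics/w9.png",im); print(o["position"],o["tool_rot"],o["force"],o["grip_width"])
```

```text
[0.55597747 0.0748888  0.17329415] [-3.14153707e+00  3.57402001e-05 -1.28447617e-02] [ 1.90493271  1.606986   -2.13776219] 0.022712619079689245
```

View pics/w9.png

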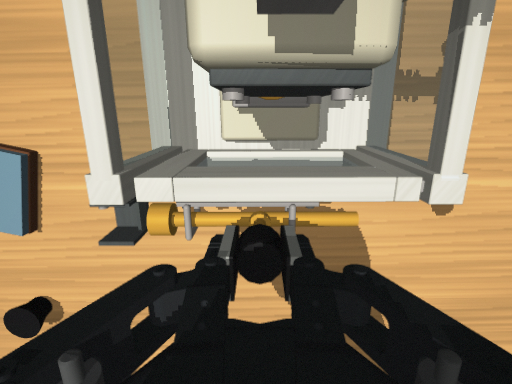

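Emit:
move_arm --pt "-0.208 0.05 0 0 0 -0.016" --pt "-0.208 0.05 0 0 0 -0.016" --pt "-0.208 0.05 0 0 0 -0.016" --pt "-0.208 0.05 0 0 0 -0.016"

```text
clock: 14.05
position: [0.5357, 0.0685, 0.1734]
tool_rot: [3.141, -0.0, 0.19]
force: [2.9, -0.7, -2.3]
grip_width: 0.0225
```

Moving freely with a small spring force. Continue.

Emit:
move_arm --pt "-0.208 0.05 0 0 0 -0.016" --pt "-0.208 0.05 0 0 0 -0.016" --pt "-0.208 0.05 0 0 0 -0.016" --pt "-0.208 0.05 0 0 0 -0.016" --pt "-0.208 0.05 0 0 0 -0.016"

```text
clock: 14.55
position: [0.5127, 0.0552, 0.1734]
tool_rot: [3.141, -0.001, 0.441]
force: [2.7, 0.5, -2.5]
grip_width: 0.0225
```

Emit:
move_arm --pt "-0.208 0.05 0 0 0 -0.016" --pt "0 0 0 0 0 0" --pt "0 0 0 0 0 0" --pt "0 0 0 0 0 0"

```text
clock: 14.95
position: [0.5087, 0.0524, 0.1734]
tool_rot: [3.141, -0.0, 0.489]
force: [3.1, 0.2, -2.0]
grip_width: 0.0227
```

Run:
```python
from h import *
o=bot.observe();im=viewer.grab_frame("wrist")[:,:,::-1]
cv2.imwrite("pics/w10.png",im); print(o["position"],o["tool_rot"],o["force"],o["grip_width"])
p=o["position"][:2]-np.array([.578,-.030]);v=np.array([-.0225,.1047])
print("angle",np.arctan2(v[0]*p[1]-v[1]*p[0],v@p) , np.linalg.norm(p),np.linalg.norm(v))
r=np.sqrt(p@p-.0225**2);print("draw",.139-r)
cv2.imwrite("pics/sc10.png",cv2.resize(viewer.grab_frame("scene")[:,:,::-1][150:300,180:380],None,fx=4,fy=4))
cv2.imwrite("pics/s10.png",viewer.grab_frame("side")[:,:,::-1])
```

```text
[0.50866741 0.05238486 0.17337071] [ 3.14142584e+00 -3.33723925e-04  4.88554007e-01] [ 3.14531742  0.16541603 -2.02358594] 0.02269260721008112
angle 0.4878989988032693 0.1076767071594468 0.10709033569841865
draw 0.033700316882237194
```

View pics/w10.png

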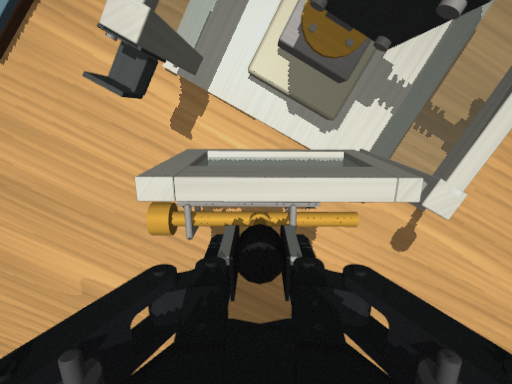

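View pics/sc10.png

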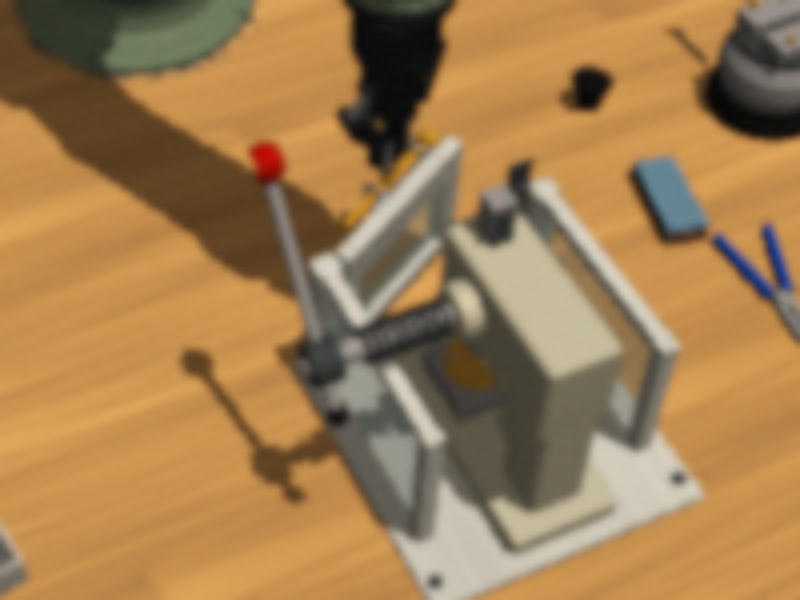

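View pics/s10.png

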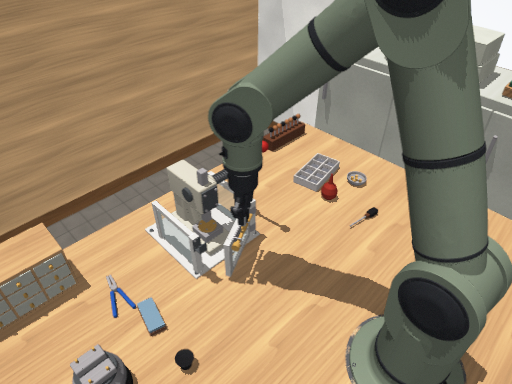

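```bash
python3 -c "
from workcell import workorder; print(workorder.job_done())"
```

```text
the job is handed in; nothing more can be done
None
```

I finished both parts of the job and handed it in at about 15.1 s on the clock. The arm is still holding the gate open by its bolt knob.

- **Press lever:** I gripped the red knob and pulled the lever down to its hard stop. The tool stopped moving as the force rose from 13 to 47 N. I eased it back up over about 2.5 s, roughly 0.5 rad/s against the 1.5 limit. After letting go, the wrist camera saw the knob about 2 px from its rest position.
- **Bolt:** I lifted it 9 mm and drew it back about 34 mm. Side force stayed at about 3 N or less, so the nose was not forced against the lip.
- **Gate:** It stands at about 0.50 rad (29°), worked out from the tool position and heading. The gripper holds the knob with a set grip of 40 N, against about 3 N from the closing spring. The bolt is still drawn back about 34 mm.
- **Bystanders:** Nothing on the bench looked moved in the last pictures I viewed.

I did not measure the bush depth: I take it as home because the lever reached its stop.

One reading disagreed: on the way down the tool travelled about 9 mm farther than the knob's arc, so the knob slid a little in the pads. It stayed gripped throughout.

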